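# Sort the slack pouch clip from the sound one

## Robot

A 6-joint arm with a two-finger parallel gripper is mounted at the origin on a cart in front of the work surface, level with it; the furniture and walls round the work are solid. World frame = base frame: x ahead of the robot, y to its left, z up, the work surface at z = 0. Lengths are in m, angles in degrees, forces in N, time in s.
With the tool pointing down it reaches from about 0.25 to 0.725 m from the base axis. Payload 9.7 kg.
Tool frame: the origin (TCP) lies at the very end of the fingers, on their centre line; the grasp point (between the pads) lies tcp_to_grasp behind it (tcp_to_grasp is the distance from the TCP to the grasp point, in m); z points along the fingers, y is the direction in which the jaws open and shut (so a half turn about z gives the same grasp; the last joint's range is limited). The gripper opens to 85 mm and grips with 20 to 120 N. Pads are 22 mm wide; open, the fingers measure 114 mm over their backs; the gripper's body (76 mm by 85 mm) begins 54 mm behind the grasp point. The pads swing forward as they close: fully open they stand 13 mm farther back than shut.
Start: joints at [-77.12, 4.979, 10.078, 95.1, 0, 90], TCP at [0.123, -0.536, 0.231] pointing down, gripper open.
Joint ranges: [-179.16, 179.16], [-48.56, 103.87], [-65.8, 70.77], [-126.05, 130.52], [-82.76, 87.17], [-180, 180]. Speed limits (degrees/s): [127.2, 127.2, 147.25, 180, 180, 180].

## Interface

Orientations are given as [roll, pitch, yaw] about the fixed x, y, z axes, in that order (R = Rz(yaw) Ry(pitch) Rx(roll)).
In Python, from workcell import * gives the robot as it stands. The module is installed in compiled form; this text tells all that it offers.
- The arm moves only by the shell command python3 -m pendant 'ROWS' [FORCE]. ROWS is JSON, a list of rows, each a list of 3 entries, a list of its own where there are three numbers: the opening in per cent of the stroke, from 0 (shut) to 100 (fully open), then the shift along the world's x, y, z in mm, then the turn, a rotation vector about the world's x, y, z in degrees. A call has 1 to 20 rows; each row is the pose to reach, as a shift and turn from the pose measured when the call began; what a row does not reach only later rows make up. A row lasts 1/8 s, in which the tool goes at most 62.5 mm and 10.7 degrees, less where a joint would pass 70% of its speed; a pose out of reach is approached as far as the arm can. A call with a gripper value outside its range is refused whole. The fingers move at their own pace and stop on an object; FORCE is the grip in N (left out, the last holds). Time passes only in rows, so rows that repeat a pose let the fingers close. It gives the time, the measured TCP pose, the force and the opening at its end, in the units of the state.
- get_obs(): the state, without advancing time (a new reading comes with each control period).
- camera(name): name is "side" or "top"; returns a dict with "img" (400x640x3 uint8, red, green, blue), "fx", "fy", "cx", "cy" (pixels), "cam_to_world" (4x4, takes a point from camera to world coordinates). Camera axes: x right, y down, z forward; pixel columns grow to the right and rows downward; lengths in m; the calibration is good to about 2 mm. A picture is of the moment at which its call begins. There is no depth.
- job_done(): hands the job in, once; it reports no verdict.
Trained networks look in a picture, given as the dict that the camera call returned (one of the last four; its "shot" number tells which), for a name from the list of things; names that differ only in an ending like _2 or _b are one class to them, and where a whole thing is asked for, a point or a joint stands for the part that bears it (a point fixed in the world has none). Each returns a list of dicts, best first, with "confidence" (0 to 1); they miss things now and then, are a little off and sometimes report something else, mostly with a low value. They report only what shows in the picture. A call takes as long as a camera call.
- regions_of(picture, label): "region" (400x640 bool, what is visible of it).
- pinpoint(picture, label): "position" ([x, y, z] in m, in world coordinates, good to about 4 mm: a listed point, or the origin of a listed thing).
The state is a dict: "time": time; "q": joint angles; "qd": joint speeds; "joint_efforts": joint torques, N m; "ee_pos": TCP position; "tcp_rot": TCP orientation; "wrist_force": force on the tool from outside, world axes, zero at the start; "torque": the same for the moment, N m; "opening": finger opening in m.
Only numpy, scipy, OpenCV 4.12 (cv2) and the standard library are available. Lean on these libraries where they do the work, as an engineer would, in place of code of your own. Each camera call takes 0.05 s, during which the arm holds its last target. There are 200 camera calls.

## Task

The two white spring clips look alike, but one has lost its spring: squeeze its handles and they give way at once, while the sound clip pushes back and hardly gives. Put the sound clip in the shallow grey tray and lay the slack one on the closed log book, both lying flat.

Things in the scene. Friction and masses are not known exactly. Their poses are not given: they have to be found in the camera images.
- clip_a_mid (a point): White spring clip like a wide clothes peg, lying on its side: two arms hinged on an upright steel coil; 94 mm long, 26 mm high, 50 g. Point: midway between the handles, half-way up (13 mm), where to squeeze. x: to the jaws (tips 60 mm ahead, hinge 36 mm ahead, handle ends 34 mm behind); z up; handles apart along y, 38 mm over their outsides here, 44 mm at their ends.
- clip_b_mid (a point): The other clip, same look, size, point and axes. Either may be the slack one; exactly one is. Squeezed along y at this point, the sound clip gives nothing below 15 N and still measures over 34 mm at 25 N and over 31 mm at 40 N; the slack one folds to a stop at about 25 mm (23 mm if gripped hard) under 4 N. Both spring open when let go.
- tray: shallow grey tray, open at the top, rounded corners, fixed: 150 (x) by 140 (y) mm outside, walls 2 to 3 mm thick and 24 mm high, floor 2 mm thick. Origin at the centre of its underside, on the worktop; z up.
- book: closed log book with dark blue cover lying flat, fixed: 148 (x) by 109 (y) mm, its top about 11 mm above the worktop. Origin at the centre of its underside; z up.

How it is judged:
By the outcome, as a careful person would: the job done as asked, in the order asked, and still so for the second after the job is handed in, with the robot touching nothing.
It also fails if it takes over 45 s, if anything falls off the work surface, if the arm or the gripper's body presses on something with over 40 N, if the wrist force passes 120 N, or if a joint passes its speed limit or range.

## Working session

There is one attempt and no reset: what is moved stays moved. The work goes in short steps, Python scripts to look and compute and a shell command to move; the robot and the scene stay as the last step left them, time stands still between calls to the robot, and variables do not carry over. Pictures are saved under pics/ and viewed, about 8 in all and at most 12, crops included, and the job is handed in when it is done.

```bash
mkdir -p pics; python3 - <<'E'
from workcell import *
import cv2,numpy as np
o=get_obs();print({k:np.round(o[k],3) for k in o})
for n in("top","side"):
    p=camera(n);cv2.imwrite(f"pics/{n}0.png",p["img"][:,:,::-1])
    print(n,np.round(p["cam_to_world"],3).tolist(),p["fx"])
    for l in("clip_a_mid","tray","book"):
        for d in pinpoint(p,l):print(l,np.round(d["position"],3),round(d["confidence"],2))
        for d in regions_of(p,l):
            r=d["region"].astype(np.uint8);print("  reg",round(d["confidence"],2),cv2.minAreaRect(cv2.findNonZero(r)))
E
```

```text
{'time': np.float64(0.0), 'q': array([-77.119,   5.012,  10.034,  95.102,   0.   ,  90.002]), 'qd': array([-0.063, -0.066, -0.067,  0.001,  0.006,  0.001]), 'joint_efforts': array([-0.0000e+00, -5.2038e+01,  4.6481e+01,  1.6000e-02, -0.0000e+00,
       -0.0000e+00]), 'ee_pos': array([ 0.123, -0.536,  0.231]), 'tcp_rot': array([-179.921,   -0.   ,   12.879]), 'wrist_force': array([ 0.101,  0.626, -0.1  ]), 'torque': array([-0.046, -0.006,  0.025]), 'opening': np.float64(0.086)}
top [[-0.014, -0.99, 0.144, 0.426], [-0.999, 0.02, 0.039, 0.038], [-0.042, -0.143, -0.989, 0.894], [0.0, 0.0, 0.0, 1.0]] 383.2154451788805
clip_a_mid [ 0.459 -0.071  0.012] 0.77
  reg 0.76 ((387.1405944824219, 238.95016479492188), (19.924772262573242, 40.98298645019531), 17.354022979736328)
tray [ 0.632 -0.032 -0.001] 0.71
  reg 0.77 ((365.71392822265625, 170.4561767578125), (61.87224197387695, 64.21612548828125), 5.5275397300720215)
book [0.624 0.174 0.001] 0.72
  reg 0.92 ((278.48809814453125, 174.36814880371094), (61.121192932128906, 44.086490631103516), 88.91908264160156)
side [[0.998, -0.025, 0.054, 0.471], [-0.059, -0.362, 0.93, -0.74], [-0.004, -0.932, -0.362, 0.362], [0.0, 0.0, 0.0, 1.0]] 431.4881806402986
clip_a_mid [ 0.462 -0.07   0.016] 0.57
  reg 0.82 ((292.7793884277344, 244.3676300048828), (57.59907150268555, 24.54288101196289), 4.39870548248291)
tray [ 0.629 -0.028 -0.004] 0.74
tray [0.63  0.175 0.002] 0.48
  reg 0.88 ((382.4076843261719, 233.224365234375), (85.42436981201172, 44.526466369628906), 0.9240452647209167)
book [0.631 0.177 0.001] 0.97
book [0.441 0.192 0.009] 0.45
  reg 0.67 ((363.0, 196.0), (22.0, 70.0), 90.0)
```

```bash
python3 - <<'E'
import cv2,numpy as np
a=cv2.imread("pics/top0.png")[100:340,180:500];cv2.imwrite("pics/t1.png",cv2.resize(a,(800,600),interpolation=cv2.INTER_CUBIC))
E
```

```text
(no output)
```

View pics/t1.png

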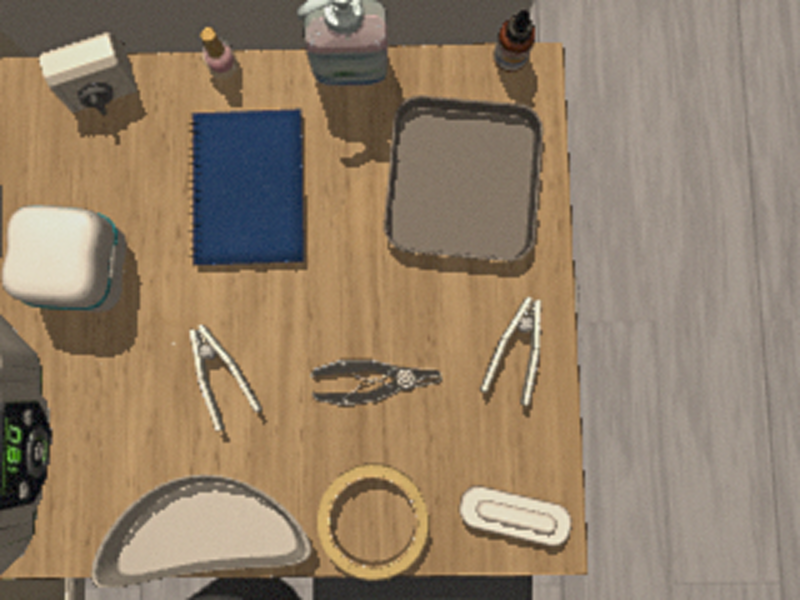

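View pics/side0.png

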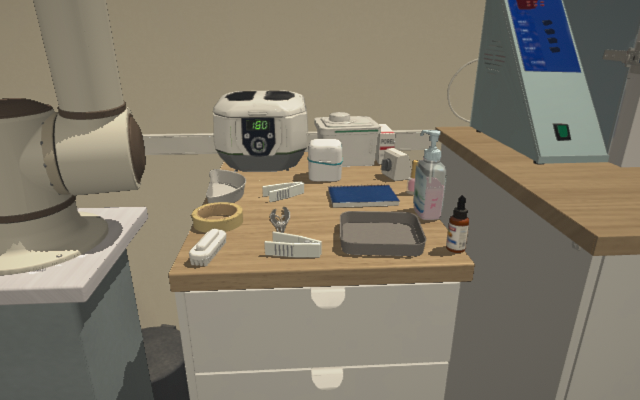

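The top view shows clip R (crop hinge (525,323), handle ends (487,390) and (528,407)) and clip L (hinge (207,351), ends (221,434) and (262,411)). The book is at (248,188) and the tray at (465,180). Pliers lie between the clips.

```bash
python3 - <<'E'
from workcell import *
import workcell,cv2,numpy as np
print("t2g",tcp_to_grasp)
p=camera("top");T=np.array(p["cam_to_world"])
def w(u,v,z):
    d=T[:3,:3]@np.array([(u/2.5+180-p["cx"])/p["fx"],(v/2.5+100-p["cy"])/p["fy"],1]);return T[:3,3]+d*(z-T[2,3])/d[2]
for n,tip,h,e1,e2 in(("R",(533,298),(525,323),(487,390),(528,407)),("L",(197,328),(207,351),(221,434),(262,411))):
    h,e1,e2,t=[w(*q,.024) for q in(h,e1,e2,tip)];e=(e1+e2)/2;a=t-e
    print(n,"hinge",h.round(3),"ends",e1.round(3),e2.round(3),"yaw",np.degrees(np.arctan2(a[1],a[0])).round(1),np.linalg.norm(a).round(3),"mid",(e+a/np.linalg.norm(a)*.034).round(3),(h-a/np.linalg.norm(a)*.036).round(3))
for l,z,c in(("tray",.024,[(400,100),(540,105),(530,258),(390,245)]),("book",.011,[(193,113),(301,110),(303,264),(195,265)])):
    c=np.array([w(*q,z) for q in c]);print(l,c[:,:2].round(3).tolist(),c.mean(0).round(3))
g=cv2.cvtColor(p["img"],cv2.COLOR_RGB2HSV);m=((g[...,1]<50)&(g[...,2]>150)).astype(np.uint8)
for x0,x1 in((250,292),(366,402)):
    s=np.zeros_like(m);s[216:280,x0:x1]=m[216:280,x0:x1];print(cv2.minAreaRect(cv2.findNonZero(s)))
for i in range(3):
  for d in pinpoint(camera("top"),"clip_b_mid"):print(np.round(d["position"],3),round(d["confidence"],2))
for d in pinpoint(camera("side"),"clip_b_mid"):print("side",np.round(d["position"],3),round(d["confidence"],2))
E
```

```text
t2g 0.0187
R hinge [ 0.493 -0.082  0.024] ends [ 0.434 -0.045  0.024] [ 0.418 -0.081  0.024] yaw -16.3 0.094 mid [ 0.459 -0.073  0.024] [ 0.459 -0.071  0.024]
L hinge [0.473 0.208 0.024] ends [0.398 0.194 0.024] [0.418 0.157 0.024] yaw 25.7 0.095 mid [0.439 0.19  0.024] [0.44  0.192 0.024]
tray [[0.705, 0.027], [0.697, -0.104], [0.553, -0.088], [0.567, 0.039]] [ 0.63  -0.032  0.024]
book [[0.702, 0.225], [0.702, 0.121], [0.553, 0.12], [0.554, 0.222]] [0.628 0.172 0.011]
((265.70001220703125, 249.39999389648438), (39.80200958251953, 18.782970428466797), 63.43495178222656)
((388.15850830078125, 238.9677276611328), (18.693395614624023, 40.32670211791992), 19.440034866333008)
[0.441 0.195 0.015] 0.73
[0.442 0.196 0.013] 0.7
[0.442 0.193 0.013] 0.84
side [0.439 0.194 0.009] 0.65
```

```bash
python3 -m pendant '[[100,[60,80,0],[0,0,0]],[100,[120,165,0],[0,0,-5]]]' 30; python3 -c "
from workcell import *
o=get_obs();print(o['q'],o['tcp_rot'])"
```

```text
time: 1.4
ee_pos: [0.1969, -0.4343, 0.2309]
tcp_rot: [-180.0, -0.0, 7.7]
wrist_force: [0.8, 0.0, -0.2]
opening: 0.0854
[-6.56152950e+01 -4.97972566e+00  7.16904686e-02  9.50821995e+01
  1.11253566e-02  1.06694858e+02] [-1.79967318e+02 -1.81310893e-03  7.68984386e+00]
```

```bash
python3 -m pendant '[[100,[30,40,0],[0,0,10]],[100,[60,80,0],[0,0,20]],[100,[90,120,0],[0,0,30]],[100,[115,160,0],[0,0,40]],[100,[140,200,0],[0,0,50]],[100,[165,235,0],[0,0,60]],[100,[190,270,0],[0,0,70]],[100,[215,300,0],[0,0,80]],[100,[235,330,-20],[0,0,90]],[100,[250,350,-40],[0,0,100]],[100,[263,363,-60],[0,0,110]],[100,[263,363,-80],[0,0,120]],[100,[263,363,-100],[0,0,130]],[100,[263,363,-120],[0,0,140]],[100,[263,363,-140],[0,0,150]],[100,[263,363,-150],[0,0,156]],[100,[263,363,-150],[0,0,156]],[100,[263,363,-150],[0,0,156]]]' 30; python3 - <<'E'
from workcell import *
import cv2
o=get_obs();print(o['q'].round(1) if hasattr(o['q'],'round') else o['q'])
a=camera("side")["img"][130:290,180:440,::-1];b=camera("top")["img"][130:330,200:460,::-1]
cv2.imwrite("pics/c1.png",cv2.vconcat([cv2.resize(a,(600,370)),cv2.resize(b,(600,230*2))])[:830]) if 0 else cv2.imwrite("pics/c1.png",cv2.resize(a,(780,480)))
E
```

```text
time: 3.65
ee_pos: [0.4602, -0.0714, 0.0814]
tcp_rot: [-180.0, 0.0, 163.6]
wrist_force: [0.6, 0.3, 0.8]
opening: 0.085
[ -8.8  -6.9 -18.2  78.7  -0.    7.6]
```

View pics/c1.png

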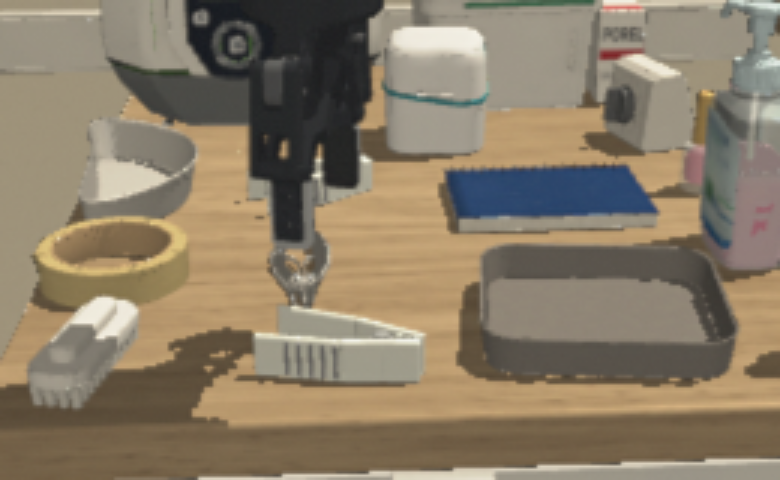

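The gripper is right above the handles of clip R, with the finger at crop (290,230) and the handles at (310,350). The pliers are close by, so I'll go down with a narrower opening.

```bash
python3 -m pendant '[[76,[0,0,-25],[0,0,0]],[76,[0,0,-50],[0,0,0]],[76,[0,0,-68],[0,0,0]],[76,[0,0,-77],[0,0,0]],[76,[0,0,-77],[0,0,0]]]' 25; python3 -m pendant '[[0,[0,0,0],[0,0,0]],[0,[0,0,0],[0,0,0]],[0,[0,0,0],[0,0,0]],[0,[0,0,0],[0,0,0]],[0,[0,0,0],[0,0,0]],[0,[0,0,0],[0,0,0]],[0,[0,0,0],[0,0,0]],[0,[0,0,0],[0,0,0]]]' 25
```

```text
time: 4.38
ee_pos: [0.4602, -0.0714, 0.0044]
tcp_rot: [-180.0, 0.0, 163.6]
wrist_force: [0.3, 0.1, -0.7]
opening: 0.065
time: 5.38
ee_pos: [0.461, -0.0715, 0.0058]
tcp_rot: [-180.0, 0.1, 163.6]
wrist_force: [-0.9, 0.5, 6.2]
opening: 0.0356
```

Opening is 35.6 mm at 25 N, so this is the sound clip. Lifting it and carrying it to the tray.

```bash
python3 -m pendant '[[0,[0,0,15],[0,0,0]],[0,[0,0,40],[0,0,0]],[0,[0,0,65],[0,0,0]],[0,[30,8,80],[0,0,3]],[0,[60,16,80],[0,0,6]],[0,[95,25,80],[0,0,10]],[0,[130,34,80],[0,0,10]],[0,[150,40,80],[0,0,10]],[0,[156,41,80],[0,0,10]],[0,[156,41,80],[0,0,10]],[0,[156,41,80],[0,0,10]]]'; python3 - <<'E'
from workcell import *
import cv2
a=camera("side")["img"][130:290,250:510,::-1];cv2.imwrite("pics/c2.png",cv2.resize(a,(780,480)))
E
```

```text
time: 6.75
ee_pos: [0.6164, -0.0308, 0.0862]
tcp_rot: [-180.0, 0.1, 173.6]
wrist_force: [-0.6, -0.5, -0.5]
opening: 0.0356
```

View pics/c2.png

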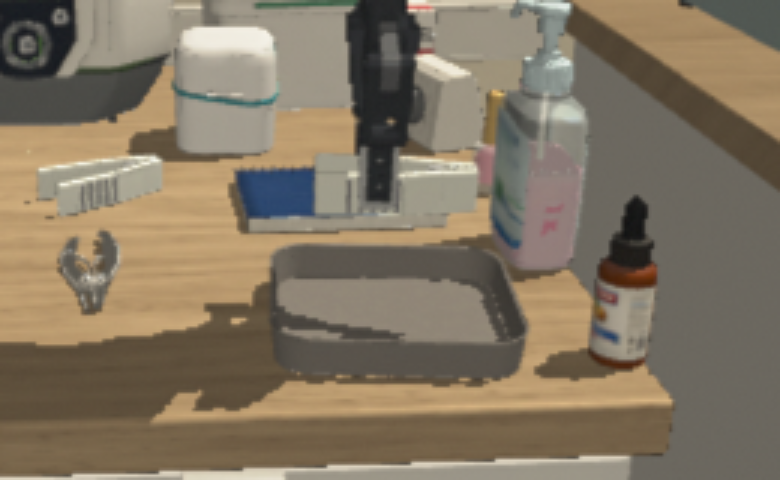

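The clip hangs level in the grip, from about (315,180) to (475,190), above the tray. Lowering it.

```bash
python3 -m pendant '[[0,[0,0,-25],[0,0,0]],[0,[0,0,-50],[0,0,0]],[0,[0,0,-65],[0,0,0]],[0,[0,0,-73],[0,0,0]],[0,[0,0,-77],[0,0,0]],[0,[0,0,-77],[0,0,0]]]'; python3 -m pendant '[[62,[0,0,0],[0,0,0]],[62,[0,0,0],[0,0,0]],[62,[0,0,0],[0,0,0]],[62,[0,0,0],[0,0,0]],[62,[0,0,25],[0,0,0]],[62,[0,0,55],[0,0,0]],[62,[0,0,100],[0,0,0]],[62,[0,0,130],[0,0,0]],[62,[0,0,130],[0,0,0]]]';python3 - <<'E'
from workcell import *
import cv2
a=camera("side")["img"][130:290,250:510,::-1];cv2.imwrite("pics/c3.png",cv2.resize(a,(780,480)))
E
```

```text
time: 7.55
ee_pos: [0.6166, -0.0308, 0.0096]
tcp_rot: [-180.0, 0.2, 173.6]
wrist_force: [0.4, -0.8, -0.3]
opening: 0.0357
time: 8.68
ee_pos: [0.6179, -0.0309, 0.1426]
tcp_rot: [180.0, 0.4, 173.6]
wrist_force: [-0.1, -0.2, -0.3]
opening: 0.0529
```

View pics/c3.png

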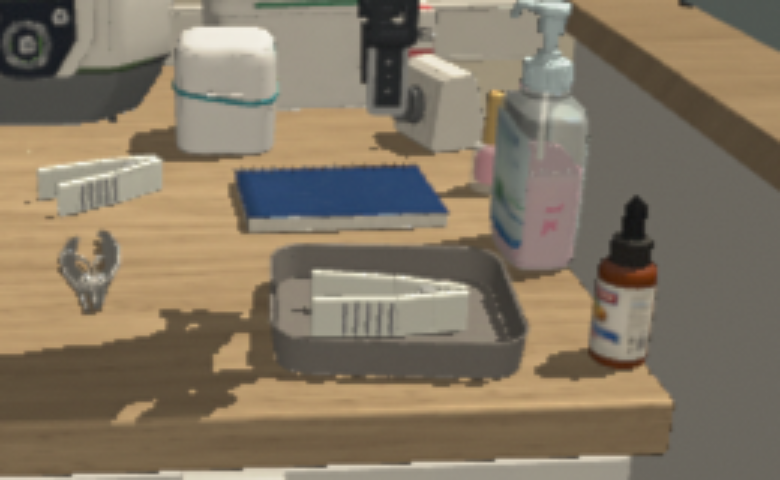

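The sound clip lies flat in the tray, at crop (310–468, 270–335). Now the other clip.

```bash
python3 -m pendant '[[76,[-35,45,0],[0,0,8]],[76,[-75,95,0],[0,0,16]],[76,[-115,145,0],[0,0,24]],[76,[-150,190,0],[0,0,32]],[76,[-170,215,-20],[0,0,32]],[76,[-177,224,-45],[0,0,32]],[76,[-177,224,-70],[0,0,32]],[76,[-177,224,-70],[0,0,32]],[76,[-177,224,-70],[0,0,32]]]' 25;python3 - <<'E'
from workcell import *
import cv2
o=get_obs();print([round(x,1) for x in o['q']])
a=camera("side")["img"][110:270,200:460,::-1];cv2.imwrite("pics/c4.png",cv2.resize(a,(780,480)))
E
```

```text
time: 9.85
ee_pos: [0.4402, 0.193, 0.0707]
tcp_rot: [-180.0, 0.3, -154.5]
wrist_force: [0.7, -0.3, 0.7]
opening: 0.0647
[np.float64(23.7), np.float64(-4.9), np.float64(-17.5), np.float64(77.1), np.float64(0.0), np.float64(-1.9)]
```

View pics/c4.png

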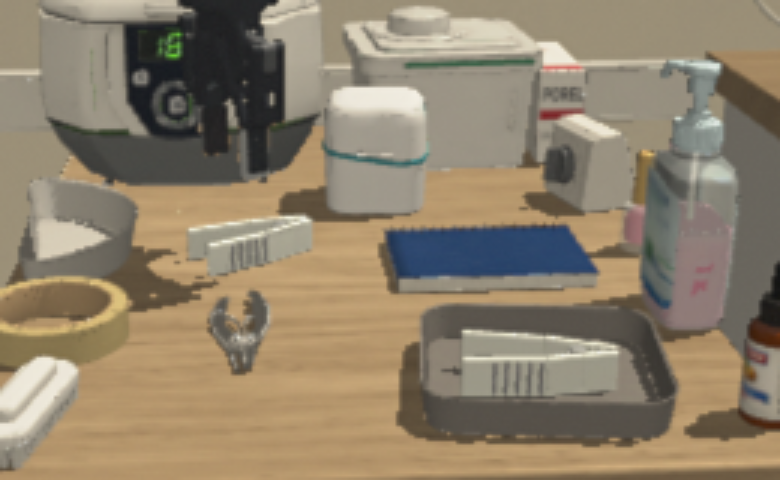

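The gripper is above clip L (handles at crop (235,245)) and nothing is in its way.

```bash
python3 -m pendant '[[76,[0,0,-25],[0,0,0]],[76,[0,0,-50],[0,0,0]],[76,[0,0,-60],[0,0,0]],[76,[0,0,-65],[0,0,0]],[76,[0,0,-65],[0,0,0]]]' 25; python3 -m pendant '[[0,[0,0,0],[0,0,0]],[0,[0,0,0],[0,0,0]],[0,[0,0,0],[0,0,0]],[0,[0,0,0],[0,0,0]],[0,[0,0,0],[0,0,0]],[0,[0,0,0],[0,0,0]],[0,[0,0,0],[0,0,0]],[0,[0,0,0],[0,0,0]]]' 25
```

```text
time: 10.52
ee_pos: [0.4409, 0.1932, 0.0068]
tcp_rot: [-180.0, 0.4, -154.5]
wrist_force: [0.6, 0.0, 0.5]
opening: 0.0651
time: 11.52
ee_pos: [0.4417, 0.1936, 0.0082]
tcp_rot: [-180.0, 0.5, -154.5]
wrist_force: [-1.7, -0.2, 7.9]
opening: 0.0243
```

24.3 mm at the stop, so this is the slack clip. Lifting it and carrying it to the book.

```bash
python3 -m pendant '[[0,[0,0,15],[0,0,0]],[0,[0,0,45],[0,0,0]],[0,[0,0,75],[0,0,0]],[0,[0,0,100],[0,0,0]],[0,[40,-5,100],[0,0,-7]],[0,[80,-10,100],[0,0,-14]],[0,[120,-15,100],[0,0,-21]],[0,[155,-20,100],[0,0,-26]],[0,[173,-20,80],[0,0,-26]],[0,[173,-20,50],[0,0,-26]],[0,[173,-20,50],[0,0,-26]],[0,[173,-20,50],[0,0,-26]]]'; python3 - <<'E'
from workcell import *
import cv2
a=camera("side")["img"][110:270,250:510,::-1];cv2.imwrite("pics/c5.png",cv2.resize(a,(780,480)))
E
```

```text
time: 13.02
ee_pos: [0.615, 0.1737, 0.0599]
tcp_rot: [180.0, 0.6, 179.5]
wrist_force: [-0.4, -0.1, -0.1]
opening: 0.0246
```

View pics/c5.png

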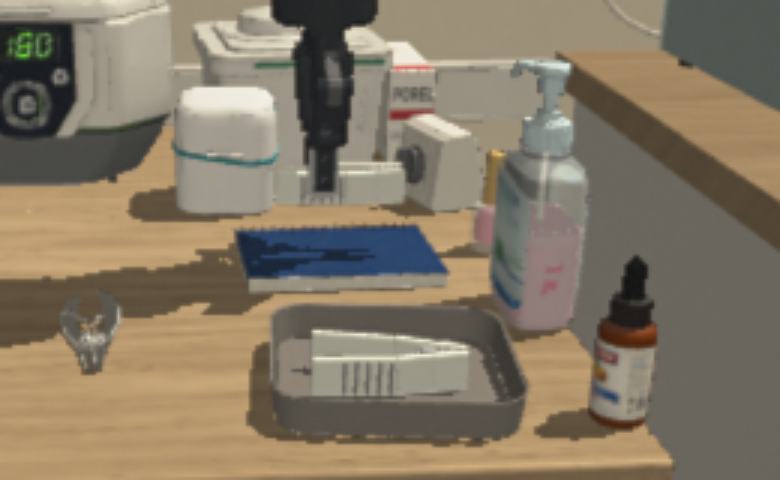

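The clip is held level above the book, from crop (275,185) to (405,185). Lowering it.

```bash
python3 -m pendant '[[0,[0,0,-15],[0,0,0]],[0,[0,0,-30],[0,0,0]],[0,[0,0,-36],[0,0,0]],[0,[0,0,-40],[0,0,0]],[0,[0,0,-40],[0,0,0]]]'; python3 -m pendant '[[66,[0,0,0],[0,0,0]],[66,[0,0,0],[0,0,0]],[66,[0,0,0],[0,0,0]],[66,[0,0,0],[0,0,0]],[66,[0,0,0],[0,0,0]],[66,[0,0,20],[0,0,0]],[66,[0,0,45],[0,0,0]],[66,[0,0,90],[0,0,0]],[66,[0,0,140],[0,0,0]],[66,[-50,0,170],[0,0,0]],[66,[-100,0,170],[0,0,0]],[66,[-140,0,170],[0,0,0]],[66,[-140,0,170],[0,0,0]],[66,[-140,0,170],[0,0,0]]]';python3 - <<'E'
from workcell import *
import cv2,numpy as np
a=camera("side");t=camera("top")
for p in(a,t):
    for d in pinpoint(p,"clip_a_mid"):print(np.round(d["position"],3),round(d["confidence"],2))
cv2.imwrite("pics/c6.png",np.hstack([cv2.resize(a["img"][120:280,250:450,::-1],(400,320)),cv2.resize(t["img"][100:260,220:420,::-1],(400,320))]))
E
```

```text
time: 13.7
ee_pos: [0.6151, 0.1738, 0.02]
tcp_rot: [180.0, 0.6, 179.5]
wrist_force: [-0.4, 0.1, -0.5]
opening: 0.0245
time: 15.45
ee_pos: [0.4757, 0.174, 0.1913]
tcp_rot: [179.9, 0.7, 179.6]
wrist_force: [-0.2, 0.8, 0.6]
opening: 0.0564
[ 0.614 -0.033  0.018] 0.81
[ 0.616 -0.033  0.016] 0.54
```

View pics/c6.png

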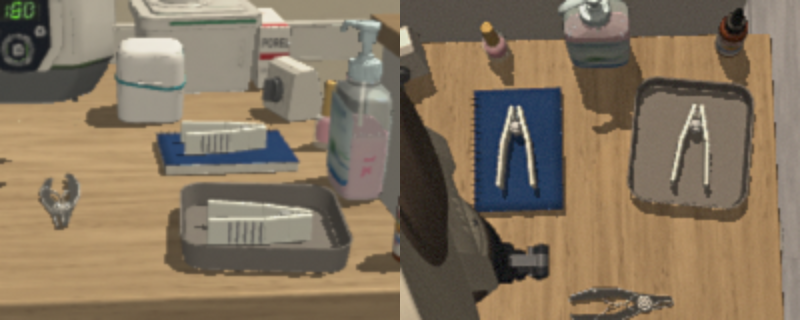

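Both clips lie flat in their places: one inside the book cover at (517,150), one inside the tray at (692,150). The gripper is clear of both.

```bash
python3 -c "
from workcell import *
print(job_done())"
```

```text
the job is handed in; nothing more can be done
None
```

The job is done and handed in at about 15.5 s: the sound clip is in the grey tray and the slack one is on the log book, both lying flat.

- **Squeeze test:** at 25 N the clip nearer the tray held at 35.6 mm, so it is the sound one. The other folded to 24.3 mm, so it is the slack one.
- **Last checks:** the final side and top pictures show each clip wholly inside its place, and the gripper clear of both. The measured wrist force never read above about 8 N.
- **Disagreement:** in the final pictures the pinpoint network found only the clip in the tray. I confirmed the clip on the book by eye alone.

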